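# Pair a handset: load the open tray, hold the recessed button with a stylus

## Robot

A 7-joint arm with a two-finger parallel gripper is mounted at the origin on the work surface. World frame = base frame: x ahead of the robot, y to its left, z up, the work surface at z = 0. Lengths are in m, angles in rad, forces in N, time in s.
With the tool pointing down it reaches from about 0.4 to 0.9 m from the base axis. Payload 5.6 kg.
Tool frame: the origin (TCP) lies at the very end of the fingers, on their centre line; the grasp point (between the pads) lies 19 mm behind it; z points along the fingers, y is the direction in which the jaws open and shut (so a half turn about z gives the same grasp; the last joint's range is limited). The gripper opens to 92 mm and grips with 3 to 60 N. Pads are 20 mm wide; open, the fingers measure 128 mm over their backs; the gripper's body (75 mm by 189 mm) begins 69 mm behind the grasp point.
Start: joints at [1.164, 0.468, -0.012, 1.603, 0.006, 1.071, -0.056], TCP at [0.231, -0.607, 0.215] pointing down, gripper open.
Joint ranges: [-2.53, 2.53], [-0.31, 2.02], [-1.57, 1.55], [0.28, 2.44], [-1.29, 4.43], [0.15, 1.84], [-2.92, 2.92]. Speed limits (rad/s): [2.57, 2.57, 3.14, 3.14, 3.14, 3.14, 3.14].

## Interface

Orientations are given as a unit quaternion [w, x, y, z].
In Python, from rig import ctrl, vision, spotter gives the robot as it stands.
- The arm moves only by the shell command python3 -m crank 'ROWS' [OPENING] [FORCE]. ROWS is JSON, a list of rows, each an object with "offset": the shift along the tool's x, y, z in m, a list of three; "delta_rot": the turn, a rotation vector about the tool's x, y, z in degrees, a list of three. In form: [{"offset": [x, y, z], "delta_rot": [wx, wy, wz]}, ...]. A call has 1 to 5 rows; each row shifts and turns the commanded pose from where the row before left it, along the tool's axes as they then stand; what a row does not reach is not made up. A row lasts 1/8 s, in which the tool goes at most 62.5 mm and 10.7 degrees, less where a joint would pass 70% of its speed; a pose out of reach is approached as far as the arm can. A call is refused whole if a number of a shift passes 0.0625 or a number of a turn 10.7, either way. A call with a gripper value outside its range is refused whole. OPENING is the finger opening in m, from 0 to 0.0919, set as the call begins (- or left out, the last holds). The fingers move at their own pace and stop on an object; FORCE is the grip in N (left out, the last holds). Time passes only in rows, so rows that do not move let the fingers close. It gives the time, the measured TCP pose, the force and the opening at its end, in the units of the state.
- ctrl.observe(): the state, without advancing time (a new reading comes with each control period).
- vision.capture(name): name is "scene" or "top"; returns the picture (384x512x3 uint8, blue, green, red); there is no depth.
- vision.camera_model(name): a dict with "fx", "fy", "cx", "cy" (pixels), "k1" (the pictures are not rectified: a ray, as slopes to the right and down, at radius r is drawn at 1 + k1 r^2 times it, then the intrinsics apply), "position" and "attitude" of the camera in the world. Camera axes: x right, y up, looking along -z (the intrinsics and any distortion apply to the point x, -y, -z); pixel columns grow to the right and rows downward; lengths in m; the calibration is good to about 2 mm. A picture is of the moment at which its call begins. camera_model takes no time and is no camera call.
- ctrl.hand_in(): hands the job in, once; it reports no verdict.
Trained networks look in the newest picture that a camera, given by its name, has taken for a name from the list of things; names that differ only in an ending like _2 or _b are one class to them, and where a whole thing is asked for, a point or a joint stands for the part that bears it (a point fixed in the world has none). Each returns a list of dicts, best first, with "confidence" (0 to 1); they miss things now and then, are a little off and sometimes report something else, mostly with a low value. They report only what shows in the picture. A call takes as long as a camera call. They do not tell look-alikes from the thing itself.
- spotter.find_in(camera, target): "box" ([centre column, centre row, width, height] in pixels, round what is visible of it).
- spotter.tip_of(camera, target): "xy" ([column, row] in pixels: a listed point, or the origin of a listed thing).
The state is a dict: "time_s": time; "joint_pos": joint angles; "qvel": joint speeds; "joint_torque": joint torques, N m; "tcp_pos": TCP position; "eef_rot": TCP orientation; "force": force on the tool from outside, world axes, zero at the start; "wrist_torque": the same for the moment, N m; "opening": finger opening in m.
Only numpy, scipy, OpenCV 4.12 (cv2) and the standard library are available. Lean on these libraries where they do the work, as an engineer would, in place of code of your own. Each camera call takes 0.05 s, during which the arm holds its last target.

## Task

Pair the handset with the console: set the handset down flat, keys up, inside the console's open tray without dropping it, and let go of it, leaving the tray open. Then take the stylus (the slimmest and tallest of the three tools) out of the wooden stand and reach its steel shank down the round well in the console's top to press the recessed button well down. Finish while still gripping the stylus and holding the button down, and leave the other things on the desk where they are.

Things in the scene. Friction and masses are not known exactly. Their poses are not given: they have to be found in the camera images.
- handset: The handheld unit: a grey block with rounded edges and a black band, 72 (x) x 34 (y) x 26 (z) mm, 110 g nominal, keys on top. It lies keys up on the desk. Origin at the centre of its underside, x along its length, z up out of the keys.
- console: Fixed grey desktop console, 180 (x) x 160 (y) x 80 mm high. Origin at the centre of its underside on the desk; x points from its front (the tray side, towards the robot) to its back, y to the robot's left. A black dial 22 mm wide and 10 mm high stands on top at x +50, y +45 mm.
- tray (a joint): How far the console's shallow tray is pulled out of its front towards -x of the console, m (0 shut, 0.13 fully out). It starts 0.105 to 0.125 out and slides stiffly (about 4 N).
- tray_floor (a point): Point on the tray's floor, midway across, 48 mm behind the inside of its front wall; moves with the tray, axes as the console. Floor 12 mm above the desk; inside 116 mm wide (y); walls 5 to 6 mm thick, about 28 mm high. The tray is open above from 48 mm in front of this point to at least 55 mm behind it, where the console's front rises to 80 mm above the desk.
- well_mouth (a point): Centre of the mouth of the round well in the console's top face, 80 mm above the desk, 18 mm in diameter, ringed by a thin steel collar 25 mm across and 1.5 mm high; straight down, plain walls, wholly over the button. It lies 30 mm in front of and 45 mm to the left of the console's centre.
- button_top (a point): Centre of the white button's flat top face, 16.6 mm in diameter, at the bottom of the well, 30 mm below the mouth when not pressed; it moves with the button.
- reset_button (a joint): Travel of the button, m: 0 up, 0.008 fully down. Spring: 1 N at the start, 5 N fully down; it springs back up when released.
- stand: Fixed wooden block, 50 (x) x 165 (y) x 60 mm high, with three upright through bores of 10 mm in a row along its y, at y = -58, 0 and +58 mm. Origin at the centre of its underside. One tool stands in each bore, in any order, its handle resting on the block's top.
- stylus: The tool to use, standing upright with its origin at the tip of its shank (5 mm above the desk while in the stand) and z up along its axis. Round steel shank 7 mm in diameter and 55 mm long, then a straight round black handle 15 mm in diameter and 68 mm long; 123 mm overall, 50 g. In the stand its shank is hidden and the handle reaches from 60 to 128 mm above the desk.
- stylus_tip (a point): The flat lower end of the stylus's shank.
- stylus_grip (a point): A point on the stylus's axis inside its handle, 95 mm above the tip; 100 mm above the desk while in the stand.
- driver: Other tool in the stand: fat bulb handle 28 mm in diameter, reaching 112 mm above the desk. Not to be used. Origin at the shank's tip.
- tee_key: Other tool in the stand: T-shaped handle with a 50 mm crossbar of 14 mm, its top 112 mm above the desk, crossbar roughly across the row. Not to be used. Origin at the shank's tip.
- mug: Blue mug, 78 mm in diameter, 90 mm high; bystander. Origin at the centre of its underside.
- mouse: Black computer mouse, 100 x 60 x 30 mm; bystander. Origin at the centre of its underside.
- tape_roll: Yellow ring 90 mm in diameter, 24 mm high; bystander. Origin at the centre of its underside.
- puck: Turned aluminium puck, 52 mm in diameter, 20 mm high; bystander. Origin at the centre of its underside.
Mind the look-alikes: they are no part of the job. Of the things shaped like the console, the grey one is meant. Leave any green look-alike of the handset alone.

How it is judged:
On the way, in this order (a step that is already met when the one before it is completed fails the run):
1. the handset lies flat, keys up, in the open tray and is let go (x of handset in the frame of tray_floor between -0.035 and 0.06 m and y of handset in the frame of tray_floor between -0.045 and 0.045 m and z of handset in the frame of tray_floor between -0.005 and 0.007 m and angle between handset's own z axis and vertical below 0.2 rad and linear speed of handset below 0.03 m/s and contact force between the fingers and handset below 0.1 N and value of joint tray above 0.085 m), for 0.2 s.
2. the stylus is gripped and drawn clear of the stand, upward (height (world z) of stylus_tip above 0.065 m and contact force between the fingers and stylus above 2 N), for 0.2 s.
3. the gripped stylus presses the button in its well (value of joint reset_button above 0.005 m and contact force between stylus and console above 1 N and distance between stylus_tip and button_top below 0.0095 m and contact force between the fingers and stylus above 2 N), for 0.3 s.
At the end, for the whole second after the job is handed in: For the last second the gripped stylus (over 2 N, tip within 9.5 mm of the button top) holds the button at least 5 of 8 mm down; the handset lies untouched, at rest, keys up (tilt under 0.2 rad), within 7 mm of the tray floor, between its walls; the tray is at least 85 mm open (all of step 1 and all of step 3); the arm keeps its last pose, push and grip.
It fails at once if another tool, the mug, mouse, tape roll or puck is moved by more than 30 mm (distance of any of driver, tee_key, mug, mouse, tape_roll, puck from where it was at the start of the episode above 0.03 m).
It fails at once if the handset falls freely more than 25 mm above the tray's floor, over the tray (contact force between handset and anything else below 0.02 N and z of handset in the frame of tray_floor above 0.025 m and horizontal distance between handset and tray_floor below 0.09 m).
It also fails if it takes over 58 s, if anything falls off the work surface, if the arm or the gripper's body presses on something with over 40 N, if the wrist force passes 120 N, or if a joint passes its speed limit or range.

## Working session

There is one attempt and no reset: what is moved stays moved. The work goes in short steps, Python scripts to look and compute and a shell command to move; the robot and the scene stay as the last step left them, time stands still between calls to the robot, and variables do not carry over. Pictures are saved under pics/ and viewed, and the job is handed in when it is done.

```bash
ls; mkdir -p pics; python3 - <<'E'
from rig import ctrl, vision, spotter
import cv2
print(ctrl.observe())
for n in("scene","top"):
    cv2.imwrite(f"pics/{n}0.png",vision.capture(n)); print(n,vision.camera_model(n))
    for t in ["handset","console","tray_floor","well_mouth","stand","stylus","stylus_grip","driver","tee_key","mug","mouse","tape_roll","puck"]:
        r=spotter.tip_of(n,t); print(t,[( [round(v) for v in d["xy"]],round(d["confidence"],2)) for d in r[:4]])
print(ctrl.observe()["time_s"])
E
```

```text
pics
{'time_s': 0.0, 'joint_pos': array([ 1.16400037,  0.46834868, -0.01161891,  1.60361368,  0.00599186,
        1.07135347, -0.05630009]), 'qvel': array([-0.001026  ,  0.00072629,  0.00018039, -0.00066515, -0.0014896 ,
        0.00035152,  0.00013473]), 'joint_torque': array([-8.36480649e-04, -5.20579326e+01, -1.30856840e-02, -2.43754721e+01,
       -5.67624718e-02,  1.72897131e-02,  1.83849952e-04]), 'tcp_pos': array([ 0.23103173, -0.60695245,  0.21366294]), 'eef_rot': array([-8.19182945e-04,  9.83506629e-01,  1.80870116e-01, -2.04155262e-04]), 'force': array([0.2615009 , 0.13205865, 0.41414561]), 'wrist_torque': array([-0.02609701,  0.01870897, -0.04027296]), 'opening': 0.09181575819587147}
scene {'fx': 467.1221177424117, 'fy': 467.1221177424117, 'cx': 256.85519404674585, 'cy': 190.68326039559508, 'k1': -0.005875656216415038, 'position': array([ 1.45383634, -0.26441517,  0.77003943]), 'attitude': array([0.70753113, 0.37464069, 0.28753768, 0.52570537])}
handset [([131, 305], 0.69), ([385, 204], 0.51)]
console [([139, 197], 0.62), ([292, 261], 0.57)]
tray_floor [([269, 221], 0.82)]
[... 294 characters left out ...]
 {'fx': 452.09483981457436, 'fy': 452.09483981457436, 'cx': 258.512069567417, 'cy': 192.96438306384522, 'k1': -0.15888538549818815, 'position': array([0.32504192, 0.01196797, 1.25105235]), 'attitude': array([-0.69713956, -0.049577  ,  0.04827192,  0.71358838])}
handset [([159, 208], 0.85), ([127, 192], 0.7), ([188, 136], 0.67)]
console [([367, 279], 0.8), ([246, 138], 0.73)]
tray_floor [([248, 190], 0.72)]
well_mouth [([226, 140], 0.97), ([359, 293], 0.73)]
stand [([368, 194], 0.73)]
stylus []
stylus_grip [([378, 192], 0.48)]
driver [([348, 198], 0.67)]
tee_key [([389, 194], 0.55)]
mug [([155, 138], 0.86)]
mouse [([336, 136], 0.81)]
tape_roll [([380, 127], 0.8)]
puck [([190, 135], 0.82)]
1.4
```

```bash
python3 - <<'E'
import cv2
for n in("scene","top"):
    cv2.imwrite(f"pics/{n}0b.png",cv2.resize(cv2.imread(f"pics/{n}0.png"),(800,600),interpolation=cv2.INTER_CUBIC))
E
```

```text
(no output)
```

View pics/scene0b.png

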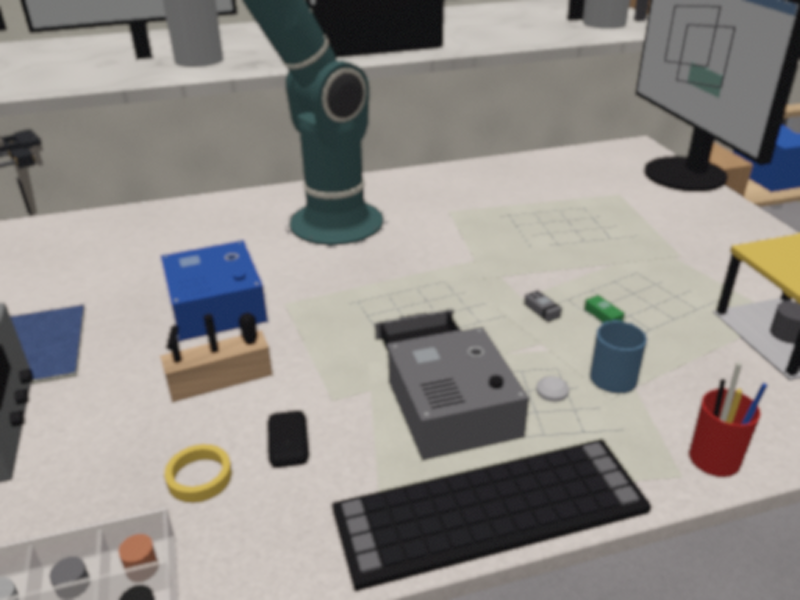

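View pics/top0b.png

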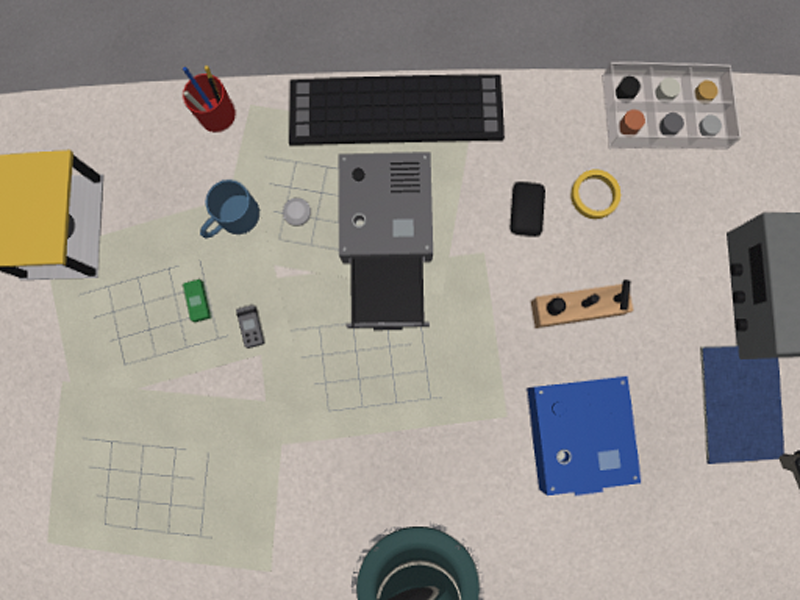

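Top camera, candidates in raw pixels:
- **Handset:** grey one at (160,208), green look-alike at (126,192). I choose the grey one.
- **Console:** grey one at (246,138), blue look-alike at (373,280). I choose the grey one.
- **Tools:** left bulb (356,196), middle (378,192), right T-bar (401,188). The middle one is probably the stylus.

I'll check these with crops.

```bash
cat > h.py <<'E'
import numpy as np, cv2
from scipy.spatial.transform import Rotation as R
from rig import vision
def cam(n):
    m=vision.camera_model(n); a=m["attitude"]; return m,R.from_quat([a[1],a[2],a[3],a[0]]).as_matrix()
def proj(n,P):
    m,A=cam(n); p=(np.atleast_2d(P)-m["position"])@A; s=np.c_[p[:,0]/-p[:,2],-p[:,1]/-p[:,2]]
    s=s*(1+m["k1"]*(s**2).sum(1,keepdims=True)); return s*[m["fx"],m["fy"]]+[m["cx"],m["cy"]]
def ray(n,uv):
    m,A=cam(n); d=(np.array(uv,float)-[m["cx"],m["cy"]])/[m["fx"],m["fy"]]; s=d.copy()
    for _ in range(30): s=d/(1+m["k1"]*(s@s))
    v=A@np.array([s[0],-s[1],-1]); return m["position"],v/np.linalg.norm(v)
def atz(n,uv,z):
    o,v=ray(n,uv); return o+v*(z-o[2])/v[2]
def crop(src,u,v,w,h,k,out):
    i=cv2.imread(src)[v:v+h,u:u+w]; cv2.imwrite(out,cv2.resize(i,None,fx=k,fy=k,interpolation=cv2.INTER_CUBIC))
E
python3 - <<'E'
from h import *
crop("pics/top0.png",335,175,80,40,9,"pics/c_stand.png")
crop("pics/scene0.png",100,190,80,70,9,"pics/c_stand_s.png")
crop("pics/top0.png",110,170,80,60,9,"pics/c_hand.png")
crop("pics/top0.png",205,90,90,130,4,"pics/c_cons.png")
E
```

```text
(no output)
```

View pics/c_stand.png

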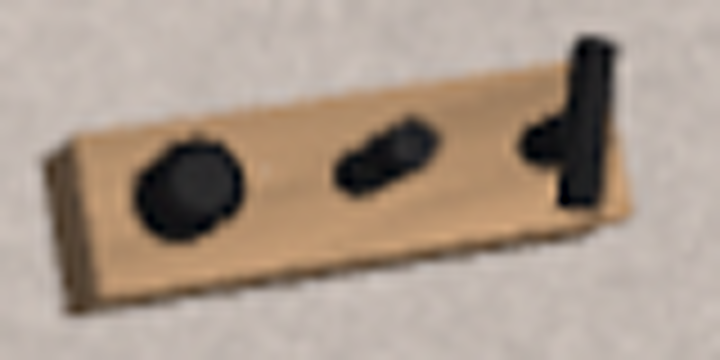

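View pics/c_stand_s.png

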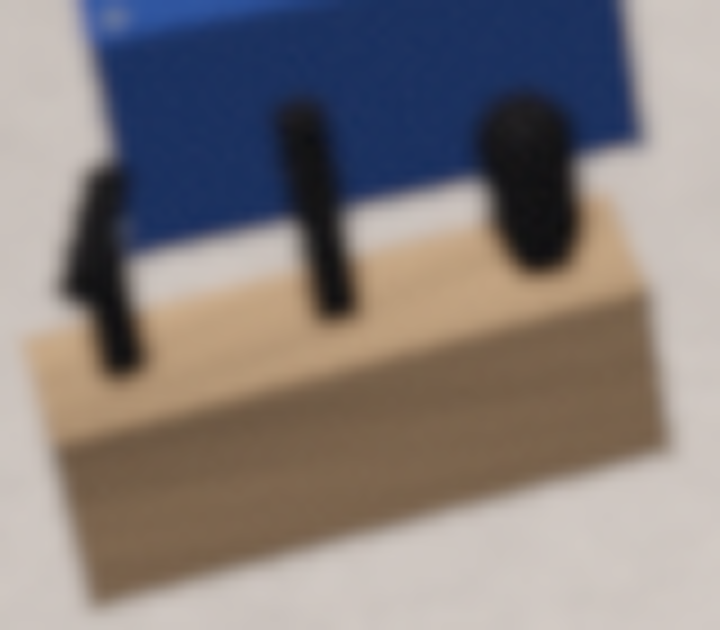

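View pics/c_hand.png

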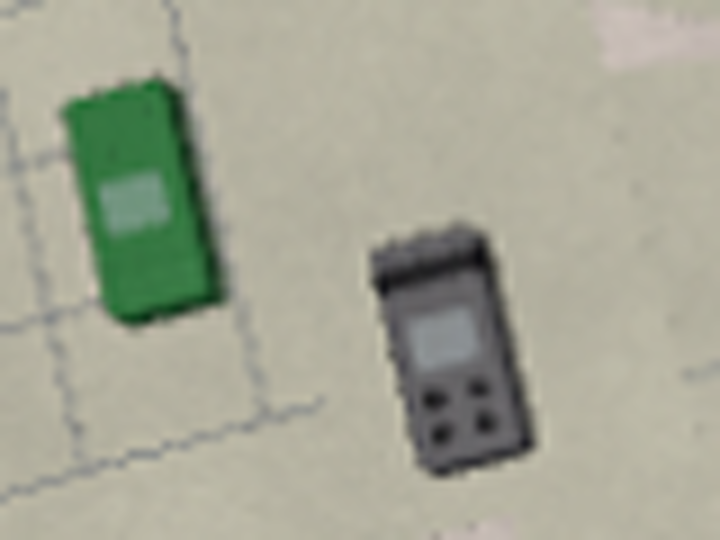

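View pics/c_cons.png

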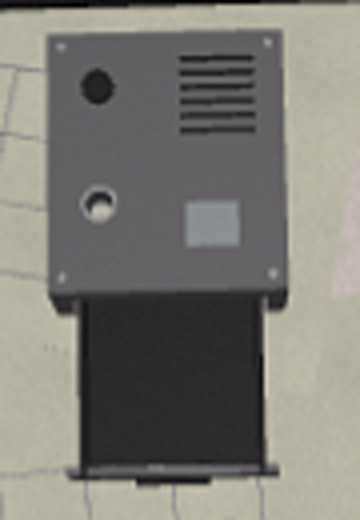

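The crops confirm the choice: the middle tool is slim and tallest (stylus), the left one is the bulb and the right one the T. The grey handset with keys is at crop (455,350), with its band end away from the robot. Now I'll work out coordinates with a model overlay.

```bash
python3 - <<'E'
from h import *
def c(u0,v0,k,x,y): return (u0+(x+.5)/k-.5, v0+(y+.5)/k-.5)
P=lambda uv,z:atz("top",uv,z).round(4)
print("sty top",P(c(335,175,9,412,143),.128),"base",P(c(335,175,9,358,172),.06))
print("sty scene top",atz("scene",c(100,190,9,300,105),.128).round(4),"base",atz("scene",c(100,190,9,337,310),.06).round(4))
H=[P(c(110,170,9,*q),.026)[:2] for q in[(372,255),(478,228),(520,452),(425,472)]]
print("hand",H,np.mean(H,0)); H=np.array(H)
print([np.linalg.norm(H[i]-H[(i+1)%4]) for i in range(4)])
d=(H[0]+H[1]-H[2]-H[3]);print("yaw",np.degrees(np.arctan2(d[1],d[0])))
print("well",P(c(205,90,4,99,204),.0815))
print("dial",P(c(205,90,4,98,86),.09))
C=[P(c(205,90,4,*q),.08)[:2] for q in[(47,35),(282,30),(288,292),(48,297)]];print(C,np.mean(C,0))
print("traywall",P(c(205,90,4,70,470),.028),P(c(205,90,4,278,468),.028))
S=[P(c(335,175,9,*q),.06)[:2] for q in[(78,140),(570,65),(632,212),(100,300)]];print("stand",S,np.mean(S,0))
E
```

```text
sty top [ 0.4808 -0.297   0.128 ] base [ 0.4818 -0.2987  0.06  ]
sty scene top [ 0.4797 -0.299   0.128 ] base [ 0.4814 -0.2997  0.06  ]
hand [array([0.4891, 0.3095]), array([0.4967, 0.2765]), array([0.4277, 0.2632]), array([0.4221, 0.2926])] [0.4589  0.28545]
[np.float64(0.03386384502681286), np.float64(0.07027012167343952), np.float64(0.029928581657004776), np.float64(0.06909855280684249)]
yaw 12.519885912351468
well [0.6306 0.0866 0.0815]
dial [0.7099 0.0858 0.09  ]
[array([0.7505, 0.1208]), array([ 0.7499, -0.0389]), array([ 0.5681, -0.0375]), array([0.5686, 0.1212])] [0.659275 0.0414  ]
traywall [0.4589 0.1122 0.028 ] [ 0.457  -0.0293  0.028 ]
stand [array([ 0.4934, -0.2145]), array([ 0.5128, -0.3659]), array([ 0.4677, -0.3821]), array([ 0.4455, -0.2188])] [ 0.47985  -0.295325]
```

```bash
cat > go.py <<'E'
import sys,numpy as np
from scipy.spatial.transform import Rotation as R
from rig import ctrl
s=ctrl.observe(); q=s["eef_rot"]; A=R.from_quat([q[1],q[2],q[3],q[0]])
if len(sys.argv)>1:
    x,y,z,yaw=map(float,sys.argv[1:5])
    # target: tool z down, tool x at yaw
    c,n=np.cos(np.radians(yaw)),np.sin(np.radians(yaw))
    B=R.from_matrix(np.array([[c,n,0],[n,-c,0],[0,0,-1]]))
    print("offset tool",A.inv().apply(np.array([x,y,z])-s["tcp_pos"]).round(4),"rotvec deg",np.degrees((A.inv()*B).as_rotvec()).round(2))
m=A.as_matrix()
print("t",round(s["time_s"],2),"tcp",s["tcp_pos"].round(4),"yaw",np.degrees(np.arctan2(m[1,0],m[0,0])).round(2),"tilt z",m[:,2].round(4),"F",s["force"].round(1),"open",round(s["opening"],4),"j",s["joint_pos"].round(2))
E
python3 go.py 0.53 -0.15 0.22 12.5
```

```text
offset tool [ 0.442  -0.3213 -0.0054] rotvec deg [-0.    0.    8.34]
t 1.4 tcp [ 0.2312 -0.6075  0.2146] yaw 20.84 tilt z [-0.  0. -1.] F [ 0.3 -0.   0.4] open 0.0918 j [ 1.16  0.47 -0.01  1.6   0.01  1.07 -0.06]
```

```bash
python3 -m crank '[{"offset":[0.044,-0.032,-0.003],"delta_rot":[0,0,4]},{"offset":[0.044,-0.032,-0.003],"delta_rot":[0,0,4.3]},{"offset":[0.044,-0.032,0],"delta_rot":[0,0,0]},{"offset":[0.044,-0.032,0],"delta_rot":[0,0,0]},{"offset":[0.044,-0.032,0],"delta_rot":[0,0,0]}]' 0.06 20; python3 go.py 0.53 -0.15 0.22 12.5; python3 go.py 0.459 0.2855 0.15 12.5
```

```text
time_s: 2.02
tcp_pos: [0.4029, -0.3948, 0.2209]
eef_rot: [0.0, 0.994, 0.109, 0.0]
force: [1.4, -0.6, -0.4]
opening: 0.0603
offset tool [ 0.1772 -0.2114  0.0008] rotvec deg [ 0.04 -0.02  0.03]
t 2.02 tcp [ 0.4029 -0.3948  0.2209] yaw 12.53 tilt z [ 5.e-04 -6.e-04 -1.e+00] F [ 1.4 -0.6 -0.4] open 0.0603 j [ 0.79  0.32 -0.09  1.81  0.03  1.01 -0.66]
offset tool [ 0.2024 -0.652   0.0705] rotvec deg [ 0.04 -0.02  0.03]
t 2.02 tcp [ 0.4029 -0.3948  0.2209] yaw 12.53 tilt z [ 5.e-04 -6.e-04 -1.e+00] F [ 1.4 -0.6 -0.4] open 0.0603 j [ 0.79  0.32 -0.09  1.81  0.03  1.01 -0.66]
```

```bash
python3 -m crank '[{"offset":[0.035,-0.045,0],"delta_rot":[0,0,0]},{"offset":[0.035,-0.045,0],"delta_rot":[0,0,0]},{"offset":[0.03,-0.05,0],"delta_rot":[0,0,0]},{"offset":[0.02,-0.055,0],"delta_rot":[0,0,0]},{"offset":[0.02,-0.055,0],"delta_rot":[0,0,0]}]'; python3 -m crank '[{"offset":[0.015,-0.055,0],"delta_rot":[0,0,0]},{"offset":[0.01,-0.055,0],"delta_rot":[0,0,0]},{"offset":[0.005,-0.055,0],"delta_rot":[0,0,0]},{"offset":[0,-0.055,0],"delta_rot":[0,0,0]},{"offset":[0,-0.055,0],"delta_rot":[0,0,0]}]';python3 go.py 0.459 0.2855 0.1 12.5
```

```text
time_s: 2.65
tcp_pos: [0.4845, -0.1198, 0.2208]
eef_rot: [0.0, 0.994, 0.109, 0.0]
force: [0.7, 0.7, 0.3]
opening: 0.0599
time_s: 3.28
tcp_pos: [0.4534, 0.1548, 0.2209]
eef_rot: [0.0, 0.994, 0.109, 0.0]
force: [0.8, 1.2, -0.0]
opening: 0.0601
offset tool [ 0.0337 -0.1264  0.1209] rotvec deg [ 0.01 -0.05  0.03]
t 3.27 tcp [0.4534 0.1548 0.2209] yaw 12.53 tilt z [ 9.e-04  0.e+00 -1.e+00] F [ 0.8  1.2 -0. ] open 0.0601 j [-0.01  0.21 -0.44  1.98  0.11  0.98 -1.85]
```

```bash
python3 -m crank '[{"offset":[0.012,-0.042,0.025],"delta_rot":[0,0,0]},{"offset":[0.012,-0.042,0.035],"delta_rot":[0,0,0]},{"offset":[0.01,-0.042,0.04],"delta_rot":[0,0,0]},{"offset":[0,0,0.02],"delta_rot":[0,0,0]},{"offset":[0,0,0],"delta_rot":[0,0,0]}]'; python3 go.py 0.459 0.2855 0.006 12.5
python3 - <<'E'
from h import *
cv2.imwrite("pics/top1.png",vision.capture("top"));cv2.imwrite("pics/scene1.png",vision.capture("scene"))
crop("pics/scene1.png",300,130,130,130,6,"pics/s1c.png")
i=cv2.imread("pics/top0.png")
a=np.radians(12.5)
B=[[sx*.036,sy*.017] for sx,sy in[(1,1),(1,-1),(-1,-1),(-1,1)]]
W=[[.459+x*np.cos(a)-y*np.sin(a),.2855+x*np.sin(a)+y*np.cos(a),.026] for x,y in B]
k=9;i=cv2.resize(i[170:230,110:190],None,fx=k,fy=k,interpolation=cv2.INTER_CUBIC)
p=(proj("top",W)-[110,170]+.5)*k
cv2.polylines(i,[p.astype(int)],True,(0,0,255),1);cv2.imwrite("pics/ov.png",i)
E
```

```text
time_s: 3.9
tcp_pos: [0.4584, 0.2832, 0.099]
eef_rot: [0.001, 0.994, 0.11, -0.002]
force: [0.2, 0.4, 0.7]
opening: 0.0601
offset tool [ 0.0014 -0.0022  0.093 ] rotvec deg [0.06 0.21 0.09]
t 3.9 tcp [0.4584 0.2832 0.099 ] yaw 12.59 tilt z [-0.0033 -0.0018 -1.    ] F [0.2 0.4 0.7] open 0.0601 j [-0.27  0.48 -0.43  1.94  0.28  0.78 -2.21]
```

View pics/s1c.png

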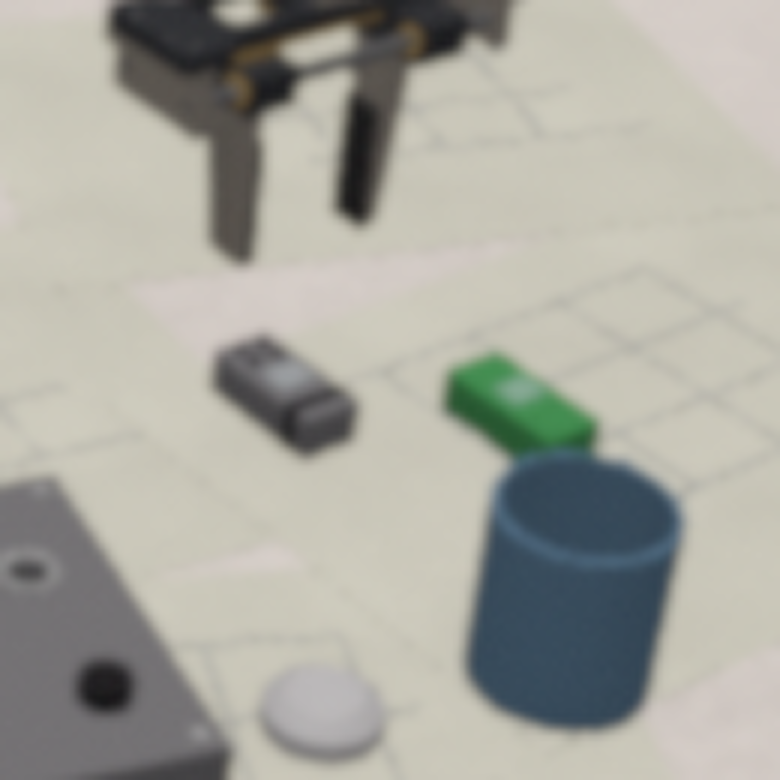

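View pics/ov.png

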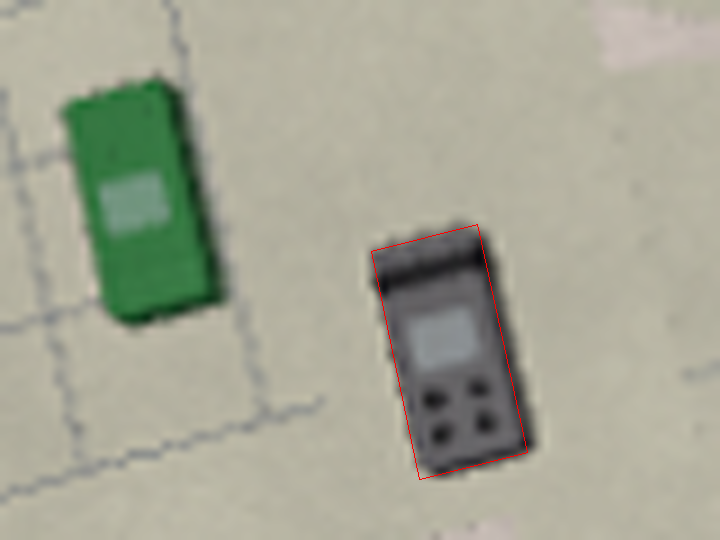

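The overlay outlines the grey handset well, at (0.459, 0.2855) with yaw 12.5°. The scene view shows the gripper above and nearer the robot, consistent with TCP z = 0.1. I'll descend.

```bash
python3 -m crank '[{"offset":[0.001,-0.001,0.03],"delta_rot":[0,0,0]},{"offset":[0,-0.001,0.03],"delta_rot":[0,0,0]},{"offset":[0,0,0.02],"delta_rot":[0,0,0]},{"offset":[0,0,0.009],"delta_rot":[0,0,0]},{"offset":[0,0,0],"delta_rot":[0,0,0]}]'; python3 go.py 0.459 0.2855 0.006 12.5
```

```text
time_s: 4.62
tcp_pos: [0.4604, 0.2857, 0.0118]
eef_rot: [-0.0, 0.994, 0.109, 0.0]
force: [-0.6, 0.7, 0.1]
opening: 0.0602
offset tool [-0.0014 -0.0001  0.0058] rotvec deg [ 0.   -0.01  0.02]
t 4.62 tcp [0.4604 0.2857 0.0118] yaw 12.52 tilt z [ 2.e-04  0.e+00 -1.e+00] F [-0.6  0.7  0.1] open 0.0602 j [-0.33  0.62 -0.36  1.97  0.37  0.61 -2.29]
```

```bash
python3 -m crank '[{"offset":[-0.001,0,0.006],"delta_rot":[0,0,0]},{"offset":[0,0,0],"delta_rot":[0,0,0]}]';python3 -m crank '[{"offset":[0,0,0],"delta_rot":[0,0,0]},{"offset":[0,0,0],"delta_rot":[0,0,0]},{"offset":[0,0,0],"delta_rot":[0,0,0]},{"offset":[0,0,0],"delta_rot":[0,0,0]}]' 0.02 25; python3 go.py 0.459 0.2855 0.006 12.5
```

```text
time_s: 4.88
tcp_pos: [0.4592, 0.2855, 0.0057]
eef_rot: [0.0, 0.994, 0.109, 0.0]
force: [0.6, 0.4, 0.1]
opening: 0.0597
time_s: 5.38
tcp_pos: [0.4593, 0.2855, 0.0057]
eef_rot: [0.0, 0.994, 0.109, 0.0]
force: [-0.1, -0.5, 1.5]
opening: 0.0339
offset tool [-0.0003 -0.     -0.0003] rotvec deg [ 0.   -0.01  0.03]
t 5.38 tcp [0.4593 0.2855 0.0057] yaw 12.53 tilt z [ 2.e-04  0.e+00 -1.e+00] F [-0.1 -0.5  1.5] open 0.0339 j [-0.34  0.63 -0.36  1.97  0.37  0.6  -2.29]
```

```bash
python3 -m crank '[{"offset":[0,0,-0.02],"delta_rot":[0,0,0]},{"offset":[0,0,-0.03],"delta_rot":[0,0,0]},{"offset":[0,0,-0.03],"delta_rot":[0,0,4]},{"offset":[0,0.02,-0.01],"delta_rot":[0,0,4]},{"offset":[0,0.02,0],"delta_rot":[0,0,4.5]}]'; python3 go.py 0.513 0.0415 0.09 0
```

```text
time_s: 6.0
tcp_pos: [0.4643, 0.2438, 0.0962]
eef_rot: [0.0, 1.0, -0.002, 0.001]
force: [-0.0, 0.1, -1.8]
opening: 0.0337
offset tool [0.0496 0.2021 0.0063] rotvec deg [ 0.02 -0.07 -0.25]
t 6.0 tcp [0.4643 0.2438 0.0962] yaw -0.25 tilt z [ 1.3e-03 -3.0e-04 -1.0e+00] F [-0.   0.1 -1.8] open 0.0337 j [-0.24  0.45 -0.37  1.98  0.24  0.75 -2.34]
```

```bash
python3 -m crank '[{"offset":[0.01,0.045,0],"delta_rot":[0,0,0]},{"offset":[0.014,0.05,0],"delta_rot":[0,0,0]},{"offset":[0.014,0.05,0],"delta_rot":[0,0,0]},{"offset":[0.01,0.042,0],"delta_rot":[0,0,0]},{"offset":[0.001,0.012,0],"delta_rot":[0,0,0]}]'; python3 -m crank '[{"offset":[0,0,0],"delta_rot":[0,0,0]}]'; python3 go.py 0.513 0.0415 0.023 0
python3 - <<'E'
from h import *
cv2.imwrite("pics/top2.png",vision.capture("top"));cv2.imwrite("pics/scene2.png",vision.capture("scene"))
crop("pics/scene2.png",220,140,130,100,6,"pics/s2c.png");crop("pics/top2.png",180,80,130,140,4,"pics/t2c.png")
E
```

```text
time_s: 6.62
tcp_pos: [0.512, 0.0416, 0.0942]
eef_rot: [0.001, 1.0, -0.004, -0.001]
force: [-0.9, 0.4, -0.5]
opening: 0.0337
time_s: 6.75
tcp_pos: [0.5119, 0.0454, 0.0947]
eef_rot: [0.0, 1.0, -0.001, -0.001]
force: [-0.2, 0.1, -0.6]
opening: 0.0333
offset tool [0.0013 0.0039 0.0717] rotvec deg [ 0.02  0.11 -0.15]
t 6.75 tcp [0.5119 0.0454 0.0947] yaw -0.15 tilt z [-2.e-03 -3.e-04 -1.e+00] F [-0.2  0.1 -0.6] open 0.0333 j [ 0.13  0.44 -0.34  2.01  0.21  0.73 -1.92]
```

View pics/s2c.png

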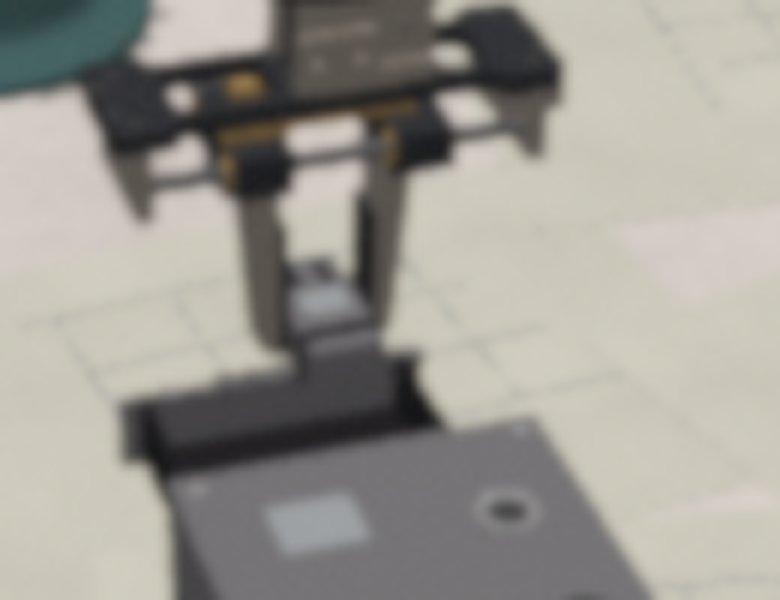

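View pics/t2c.png

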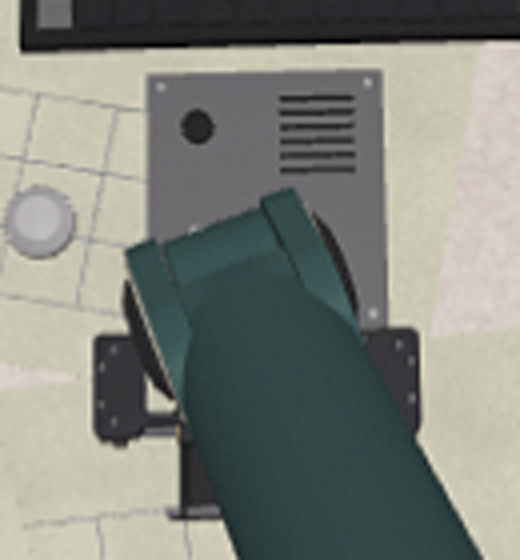

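The handset is held level over the tray. I'll lower it slowly.

```bash
python3 -m crank '[{"offset":[0.001,0.004,0.015],"delta_rot":[0,0,0]},{"offset":[0,0,0.025],"delta_rot":[0,0,0]},{"offset":[0,0,0.018],"delta_rot":[0,0,0]},{"offset":[0,0,0.008],"delta_rot":[0,0,0]},{"offset":[0,0,0],"delta_rot":[0,0,0]}]'; python3 go.py 0.513 0.0415 0.018 0
```

```text
time_s: 7.48
tcp_pos: [0.5135, 0.0432, 0.0289]
eef_rot: [-0.0, 1.0, 0.001, -0.001]
force: [0.4, -0.8, -0.6]
opening: 0.034
offset tool [-0.0005  0.0017  0.0109] rotvec deg [-0.    0.07  0.08]
t 7.47 tcp [0.5135 0.0432 0.0289] yaw 0.08 tilt z [-0.0012  0.     -1.    ] F [ 0.4 -0.8 -0.6] open 0.034 j [ 0.09  0.55 -0.3   2.03  0.27  0.6  -1.96]
```

```bash
python3 -m crank '[{"offset":[0,0.001,0.004],"delta_rot":[0,0,0]},{"offset":[0,0,0.003],"delta_rot":[0,0,0]},{"offset":[0,0,0.002],"delta_rot":[0,0,0]},{"offset":[0,0,0.001],"delta_rot":[0,0,0]},{"offset":[0,0,0],"delta_rot":[0,0,0]}]'; python3 go.py 0.513 0.0415 0.018 0
```

```text
time_s: 8.1
tcp_pos: [0.5138, 0.0418, 0.0195]
eef_rot: [0.0, 1.0, 0.0, -0.0]
force: [0.3, -0.2, -0.4]
opening: 0.0339
offset tool [-0.0008  0.0003  0.0015] rotvec deg [0.   0.01 0.04]
t 8.1 tcp [0.5138 0.0418 0.0195] yaw 0.04 tilt z [-1.e-04 -1.e-04 -1.e+00] F [ 0.3 -0.2 -0.4] open 0.0339 j [ 0.09  0.56 -0.29  2.04  0.28  0.58 -1.97]
```

```bash
python3 -m crank '[{"offset":[0,0,0.001],"delta_rot":[0,0,0]},{"offset":[0,0,0.001],"delta_rot":[0,0,0]},{"offset":[0,0,0],"delta_rot":[0,0,0]}]'; python3 -m crank '[{"offset":[0,0,0],"delta_rot":[0,0,0]},{"offset":[0,0,0],"delta_rot":[0,0,0]},{"offset":[0,0,0],"delta_rot":[0,0,0]},{"offset":[0,0,0],"delta_rot":[0,0,0]}]' 0.055; python3 go.py 0.513 0.0415 0.018 0
```

```text
time_s: 8.48
tcp_pos: [0.5139, 0.0419, 0.0177]
eef_rot: [0.0, 1.0, 0.0, 0.0]
force: [-0.7, -0.1, 2.5]
opening: 0.0338
time_s: 8.98
tcp_pos: [0.5139, 0.0418, 0.0175]
eef_rot: [0.0, 1.0, 0.0, -0.0]
force: [0.0, -0.3, -0.2]
opening: 0.0553
offset tool [-0.0009  0.0003 -0.0005] rotvec deg [0.   0.   0.04]
t 8.97 tcp [0.5139 0.0418 0.0175] yaw 0.04 tilt z [-1.e-04 -1.e-04 -1.e+00] F [ 0.  -0.3 -0.2] open 0.0553 j [ 0.09  0.57 -0.29  2.04  0.28  0.57 -1.97]
```

```bash
python3 -m crank '[{"offset":[0,0,-0.03],"delta_rot":[0,0,0]},{"offset":[0,0,-0.05],"delta_rot":[0,0,0]},{"offset":[0,0,-0.05],"delta_rot":[0,0,-9]},{"offset":[0,0,-0.05],"delta_rot":[0,0,-10]},{"offset":[0,0.0,-0.03],"delta_rot":[0,0,-10]}]'; python3 -m crank '[{"offset":[0,0,0],"delta_rot":[0,0,-10]},{"offset":[0,0,0],"delta_rot":[0,0,-10]},{"offset":[0,0,0],"delta_rot":[0,0,-10]},{"offset":[0,0,0],"delta_rot":[0,0,-10]},{"offset":[0,0,0],"delta_rot":[0,0,-10]}]' ; python3 go.py 0.481 -0.298 0.22 97.5
```

```text
time_s: 9.6
tcp_pos: [0.5146, 0.042, 0.2303]
eef_rot: [0.001, 0.967, 0.254, 0.002]
force: [0.0, -0.2, -0.4]
opening: 0.0551
time_s: 10.22
tcp_pos: [0.5137, 0.0418, 0.2275]
eef_rot: [0.0, 0.77, 0.639, -0.0]
force: [0.1, 0.7, -0.0]
opening: 0.055
offset tool [-0.34    0.0305  0.0076] rotvec deg [-1.000e-02  1.000e-02 -1.813e+01]
t 10.22 tcp [0.5137 0.0418 0.2275] yaw 79.37 tilt z [-1.e-04 -2.e-04 -1.e+00] F [ 0.1  0.7 -0. ] open 0.055 j [ 0.41  0.3  -0.66  1.88  0.22  1.03 -0.52]
```

```bash
python3 -m crank '[{"offset":[-0.03,0,0],"delta_rot":[0,0,-9]},{"offset":[-0.05,0,0],"delta_rot":[0,0,-9]},{"offset":[-0.06,0,0],"delta_rot":[0,0,0]},{"offset":[-0.06,0,0],"delta_rot":[0,0,0]},{"offset":[-0.06,0,0],"delta_rot":[0,0,0]}]' 0.04; python3 go.py 0.481 -0.298 0.22 97.5
python3 - <<'E'
from h import *
cv2.imwrite("pics/top3.png",vision.capture("top"));cv2.imwrite("pics/scene3.png",vision.capture("scene"))
crop("pics/top3.png",180,80,240,150,3,"pics/t3c.png");crop("pics/scene3.png",90,130,260,130,3,"pics/s3c.png")
E
```

```text
time_s: 10.85
tcp_pos: [0.5285, -0.2182, 0.2277]
eef_rot: [0.0, 0.662, 0.749, -0.0]
force: [1.2, 1.1, -0.6]
opening: 0.0399
offset tool [-0.0734 -0.0569  0.0077] rotvec deg [ 0.01  0.02 -0.46]
t 10.85 tcp [ 0.5285 -0.2182  0.2277] yaw 97.04 tilt z [ 3.e-04 -4.e-04 -1.e+00] F [ 1.2  1.1 -0.6] open 0.0399 j [ 0.8   0.39 -0.59  1.76  0.25  1.07  0.25]
```

View pics/t3c.png

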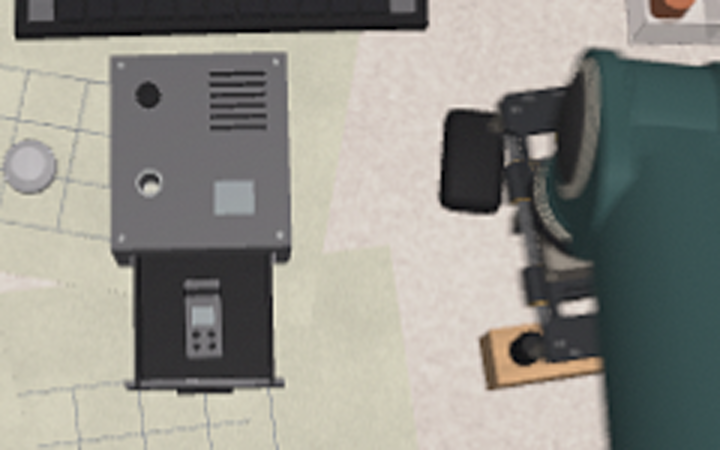

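View pics/s3c.png

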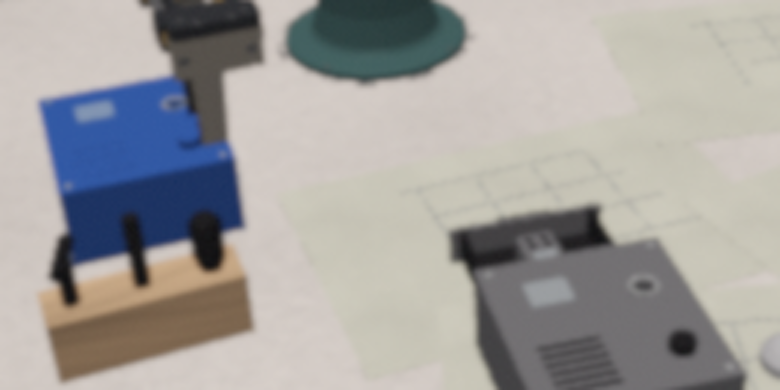

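Top crop: the handset lies flat in the open tray, keys up, at crop (203,320). The tray wall is still at the same row (385) and the tools are undisturbed. Now the stylus, at (0.481, -0.2985).

```bash
python3 -m crank '[{"offset":[-0.035,-0.027,0],"delta_rot":[0,0,-0.4]},{"offset":[-0.035,-0.027,0],"delta_rot":[0,0,0]},{"offset":[0,0,0],"delta_rot":[0,0,0]},{"offset":[0,0,0.02],"delta_rot":[0,0,0]},{"offset":[0,0,0],"delta_rot":[0,0,0]}]'; python3 go.py 0.481 -0.2985 0.081 97.5
```

```text
time_s: 11.58
tcp_pos: [0.4834, -0.2908, 0.2065]
eef_rot: [-0.001, 0.659, 0.752, 0.0]
force: [-0.4, 0.2, -0.3]
opening: 0.0399
offset tool [-0.0076 -0.0032  0.1255] rotvec deg [-0.1  -0.13  0.03]
t 11.57 tcp [ 0.4834 -0.2908  0.2065] yaw 97.53 tilt z [-0.0021  0.002  -1.    ] F [-0.4  0.2 -0.3] open 0.0399 j [ 0.93  0.4  -0.56  1.79  0.25  1.02  0.4 ]
```

```bash
python3 -m crank '[{"offset":[-0.0075,-0.003,0],"delta_rot":[0,0,0]},{"offset":[0,0,0.02],"delta_rot":[0,0,0]},{"offset":[0,0,0.02],"delta_rot":[0,0,0]},{"offset":[0,0,0.01],"delta_rot":[0,0,0]},{"offset":[0,0,0],"delta_rot":[0,0,0]}]'; python3 go.py 0.481 -0.2985 0.081 97.5
python3 - <<'E'
from h import *
cv2.imwrite("pics/scene4.png",vision.capture("scene"))
crop("pics/scene4.png",90,140,110,110,6,"pics/s4c.png")
E
```

```text
time_s: 12.2
tcp_pos: [0.4818, -0.3003, 0.1575]
eef_rot: [-0.0, 0.66, 0.752, -0.0]
force: [-0.1, -0.1, 0.0]
opening: 0.0397
offset tool [ 0.0018 -0.0005  0.0765] rotvec deg [-0.02 -0.02 -0.05]
t 12.2 tcp [ 0.4818 -0.3003  0.1575] yaw 97.45 tilt z [-4.e-04  3.e-04 -1.e+00] F [-0.1 -0.1  0. ] open 0.0397 j [ 0.92  0.46 -0.54  1.83  0.29  0.93  0.38]
```

View pics/s4c.png

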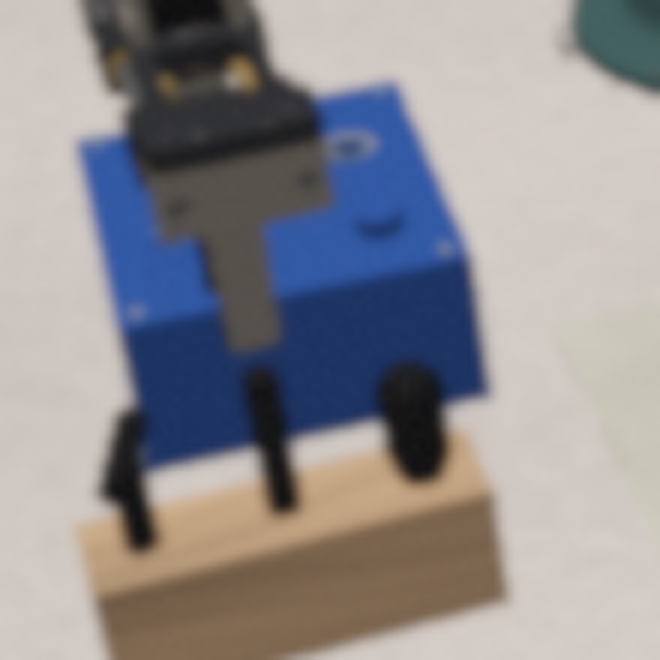

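The fingers sit above the middle (slim) tool, crop (262,375), in line with it. I'll descend.

```bash
python3 -m crank '[{"offset":[0.0015,0,0.02],"delta_rot":[0,0,0]},{"offset":[0,0,0.025],"delta_rot":[0,0,0]},{"offset":[0,0,0.02],"delta_rot":[0,0,0]},{"offset":[0,0,0.008],"delta_rot":[0,0,0]},{"offset":[0,0,0],"delta_rot":[0,0,0]}]'; python3 go.py 0.481 -0.2985 0.081 97.5
```

```text
time_s: 12.88
tcp_pos: [0.4817, -0.2987, 0.0845]
eef_rot: [-0.0, 0.66, 0.752, 0.0]
force: [-0.4, -0.4, 0.5]
opening: 0.04
offset tool [ 0.0003 -0.0007  0.0035] rotvec deg [-0.01 -0.02 -0.05]
t 12.88 tcp [ 0.4817 -0.2987  0.0845] yaw 97.45 tilt z [-2.e-04  3.e-04 -1.e+00] F [-0.4 -0.4  0.5] open 0.04 j [ 0.88  0.56 -0.49  1.88  0.36  0.79  0.32]
```

```bash
python3 -m crank '[{"offset":[0,0,0.003],"delta_rot":[0,0,0]},{"offset":[0,0,0],"delta_rot":[0,0,0]}]'; python3 -m crank '[{"offset":[0,0,0],"delta_rot":[0,0,0]},{"offset":[0,0,0],"delta_rot":[0,0,0]},{"offset":[0,0,0],"delta_rot":[0,0,0]},{"offset":[0,0,0],"delta_rot":[0,0,0]}]' 0.005 40; python3 go.py 0.481 -0.2985 0.081 97.5
```

```text
time_s: 13.12
tcp_pos: [0.4818, -0.299, 0.082]
eef_rot: [0.0, 0.66, 0.751, -0.0]
force: [1.2, -0.7, 0.4]
opening: 0.0401
time_s: 13.62
tcp_pos: [0.4817, -0.2989, 0.0817]
eef_rot: [0.0, 0.66, 0.751, -0.0]
force: [0.2, 0.7, 1.5]
opening: 0.0142
offset tool [ 0.0004 -0.0006  0.0007] rotvec deg [ 0.01  0.01 -0.06]
t 13.62 tcp [ 0.4817 -0.2989  0.0817] yaw 97.44 tilt z [ 2.e-04 -2.e-04 -1.e+00] F [0.2 0.7 1.5] open 0.0142 j [ 0.88  0.56 -0.49  1.88  0.36  0.79  0.32]
```

```bash
python3 -m crank '[{"offset":[0,0,-0.01],"delta_rot":[0,0,0]},{"offset":[0,0,-0.025],"delta_rot":[0,0,0]},{"offset":[0,0,-0.03],"delta_rot":[0,0,0]},{"offset":[0,0,-0.035],"delta_rot":[0,0,0]},{"offset":[0,0,-0.03],"delta_rot":[0,0,0]}]'; python3 -m crank '[{"offset":[0,0,0],"delta_rot":[0,0,0]},{"offset":[0,0,0],"delta_rot":[0,0,0]}]'; python3 go.py 0.6305 0.0865 0.2 90
python3 - <<'E'
from h import *
cv2.imwrite("pics/scene5.png",vision.capture("scene"))
crop("pics/scene5.png",90,110,110,130,5,"pics/s5c.png")
E
```

```text
time_s: 14.25
tcp_pos: [0.4816, -0.2987, 0.2135]
eef_rot: [0.0, 0.66, 0.752, -0.0]
force: [-0.4, 0.2, -0.6]
opening: 0.0141
time_s: 14.5
tcp_pos: [0.4808, -0.2987, 0.2109]
eef_rot: [-0.001, 0.66, 0.751, -0.0]
force: [-0.2, 0.1, -1.1]
opening: 0.0142
offset tool [0.3626 0.1982 0.0108] rotvec deg [-0.07 -0.03  7.43]
t 14.5 tcp [ 0.4808 -0.2987  0.2109] yaw 97.43 tilt z [-1.3e-03  4.0e-04 -1.0e+00] F [-0.2  0.1 -1.1] open 0.0142 j [ 0.94  0.4  -0.56  1.79  0.24  1.03  0.42]
```

View pics/s5c.png

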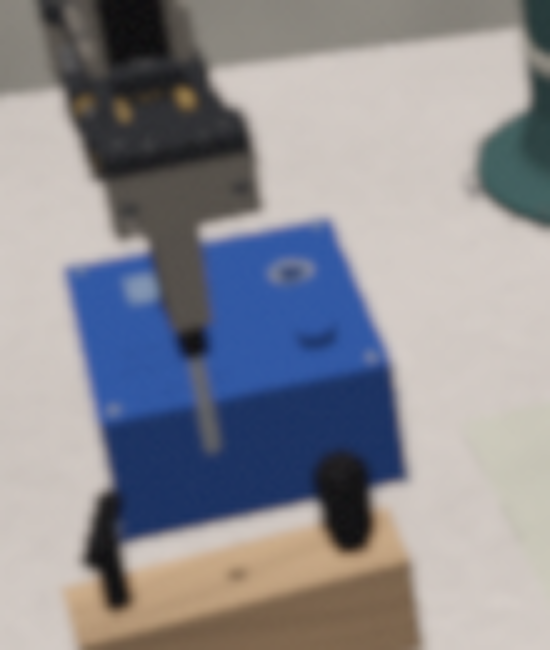

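The stylus is out, upright, with its shank tip at crop (212,452). I'll check the tip offset and travel to the well.

```bash
python3 - <<'E'
from h import *
print(atz("scene",(90+212.5/5-.5,110+450/5-.5),.134))
E
python3 -m crank '[{"offset":[0.04,0.02,0],"delta_rot":[0,0,2.5]},{"offset":[0.045,0.025,0],"delta_rot":[0,0,2.5]},{"offset":[0.045,0.025,0],"delta_rot":[0,0,2.4]},{"offset":[0.045,0.025,0],"delta_rot":[0,0,0]},{"offset":[0.045,0.025,0],"delta_rot":[0,0,0]}]'; python3 go.py 0.6305 0.0865 0.2 90
```

```text
[ 0.48077099 -0.30020075  0.134     ]
time_s: 15.18
tcp_pos: [0.5901, -0.0721, 0.2101]
eef_rot: [-0.001, 0.707, 0.707, -0.001]
force: [0.8, -0.7, 0.1]
opening: 0.0142
offset tool [0.1586 0.0405 0.01  ] rotvec deg [-0.14 -0.01  0.04]
t 15.18 tcp [ 0.5901 -0.0721  0.2101] yaw 90.04 tilt z [-2.5e-03  2.0e-04 -1.0e+00] F [ 0.8 -0.7  0.1] open 0.0142 j [ 0.52  0.46 -0.59  1.72  0.29  1.06 -0.17]
```

```bash
python3 -m crank '[{"offset":[0.045,0.012,0],"delta_rot":[0,0,0]},{"offset":[0.045,0.012,0],"delta_rot":[0,0,0]},{"offset":[0.04,0.01,0],"delta_rot":[0,0,0]},{"offset":[0.02,0.004,0],"delta_rot":[0,0,0]},{"offset":[0,0,0],"delta_rot":[0,0,0]}]'; python3 -m crank '[{"offset":[0,0,0.015],"delta_rot":[0,0,0]},{"offset":[0,0,0],"delta_rot":[0,0,0]}]';  python3 go.py 0.6305 0.0865 0.182 90
python3 - <<'E'
from h import *
from rig import ctrl
cv2.imwrite("pics/scene6.png",vision.capture("scene"))
crop("pics/scene6.png",250,120,110,110,6,"pics/s6c.png")
E
```

```text
time_s: 15.8
tcp_pos: [0.6276, 0.0776, 0.2106]
eef_rot: [-0.001, 0.706, 0.708, -0.001]
force: [0.2, -0.3, -0.8]
opening: 0.0144
time_s: 16.05
tcp_pos: [0.6271, 0.0738, 0.1945]
eef_rot: [-0.001, 0.708, 0.706, -0.002]
force: [-0.2, 0.1, -0.0]
opening: 0.0143
offset tool [0.0128 0.0035 0.0125] rotvec deg [-0.2   0.1  -0.12]
t 16.05 tcp [0.6271 0.0738 0.1945] yaw 89.88 tilt z [-0.0035 -0.0017 -1.    ] F [-0.2  0.1 -0. ] open 0.0143 j [ 0.26  0.54 -0.6   1.64  0.34  1.07 -0.44]
```

View pics/s6c.png

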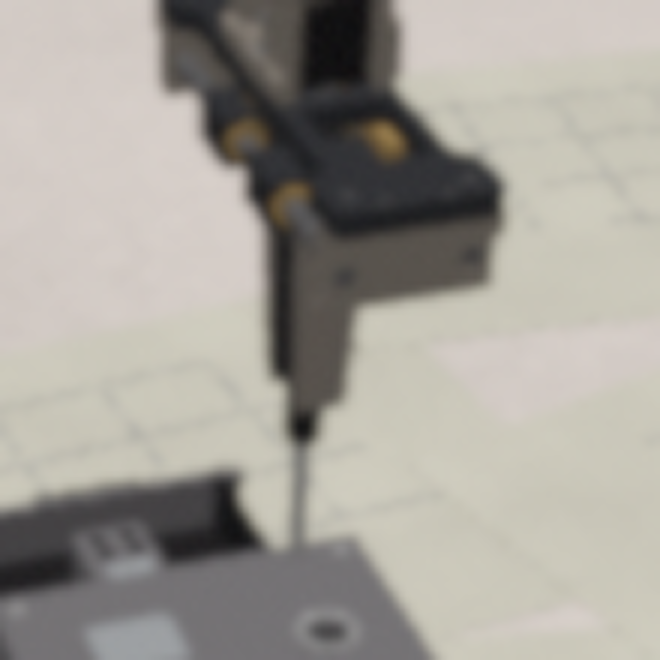

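```bash
python3 -m crank '[{"offset":[0.0125,0.0035,0],"delta_rot":[0,0,0]},{"offset":[0,0,0],"delta_rot":[0,0,0]},{"offset":[0,0,0],"delta_rot":[0,0,0]}]';  python3 go.py 0.6305 0.0865 0.182 90
python3 - <<'E'
from h import *
from rig import ctrl
f=lambda P:((proj("scene",P)-[250,120]+.5)*6).round(0)
print("pred tip before",f([.6271-.0003,.0738,.1945-.0767]))
print("well pred",f([.6305,.0865,.0815]), "meas", atz("scene",(250+326.5/6-.5,120+630/6-.5),.0815))
cv2.imwrite("pics/scene7.png",vision.capture("scene"))
crop("pics/scene7.png",270,180,60,60,10,"pics/s7c.png")
t=ctrl.observe()["tcp_pos"]-[0.0003,0,.0767]; print("pred tip",(proj("scene",t)-[270,180]+.5)*10)
E
```

```text
time_s: 16.48
tcp_pos: [0.6317, 0.0893, 0.1968]
eef_rot: [0.0, 0.707, 0.708, 0.0]
force: [0.6, -0.8, -0.3]
opening: 0.0142
offset tool [-0.0028 -0.0013  0.0148] rotvec deg [0.02 0.   0.07]
t 16.48 tcp [0.6317 0.0893 0.1968] yaw 90.07 tilt z [ 3.e-04 -1.e-04 -1.e+00] F [ 0.6 -0.8 -0.3] open 0.0142 j [ 0.23  0.55 -0.6   1.62  0.34  1.08 -0.46]
pred tip before [[298. 553.]]
well pred [[328. 626.]] meas [0.63261602 0.08507478 0.0815    ]
pred tip [[365.14320217 314.26137033]]
```

View pics/s7c.png

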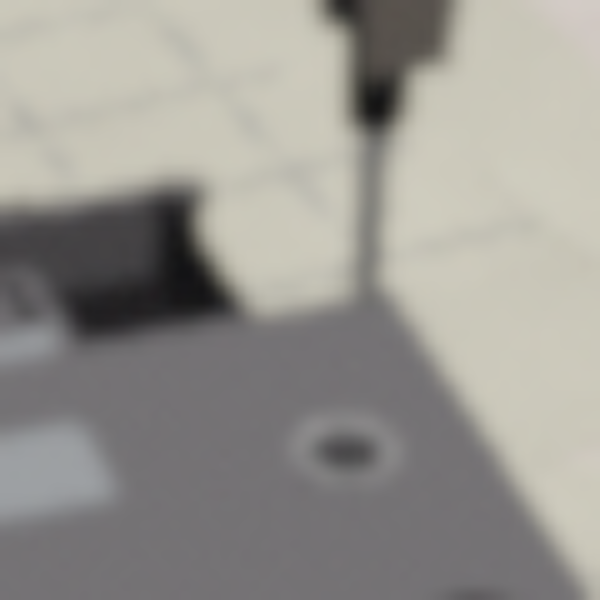

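```bash
python3 -m crank '[{"offset":[-0.0025,0,0.01],"delta_rot":[0,0,0]},{"offset":[0,0,0.01],"delta_rot":[0,0,0]},{"offset":[0,0,0.005],"delta_rot":[0,0,0]},{"offset":[0,0,0],"delta_rot":[0,0,0]},{"offset":[0,0,0],"delta_rot":[0,0,0]}]';  python3 go.py 0.6313 0.0866 0.125 90
python3 - <<'E'
from h import *
from rig import ctrl
cv2.imwrite("pics/scene8.png",vision.capture("scene"));cv2.imwrite("pics/top8.png",vision.capture("top"))
crop("pics/scene8.png",270,180,60,60,10,"pics/s8c.png")
t=ctrl.observe()["tcp_pos"]-[0.0003,0,.0767]; print("pred tip",t,(proj("scene",t)-[270,180]+.5)*10)
E
```

```text
time_s: 17.15
tcp_pos: [0.6318, 0.0867, 0.1717]
eef_rot: [0.0, 0.707, 0.707, 0.0]
force: [0.7, -0.0, 0.4]
opening: 0.0142
offset tool [-0.0001 -0.0005  0.0467] rotvec deg [ 0.02 -0.01  0.05]
t 17.15 tcp [0.6318 0.0867 0.1717] yaw 90.05 tilt z [ 3.e-04  2.e-04 -1.e+00] F [ 0.7 -0.   0.4] open 0.0142 j [ 0.23  0.57 -0.59  1.64  0.36  1.04 -0.47]
pred tip [0.63158185 0.08664789 0.09519806] [[351.24480437 400.66622854]]
```

View pics/s8c.png

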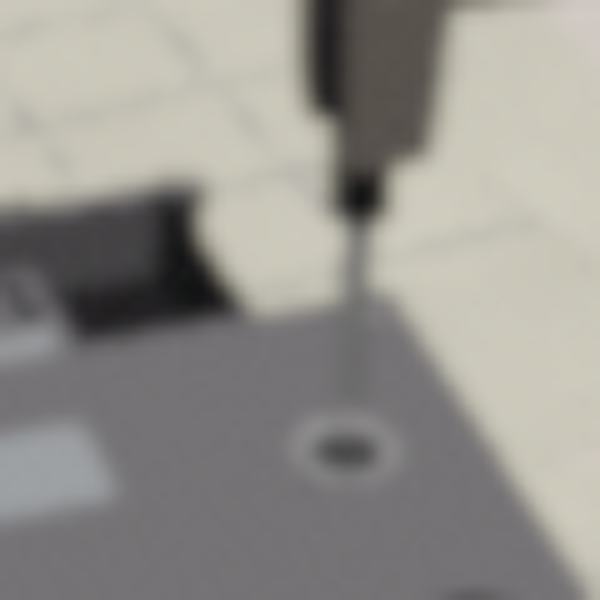

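The shank, crop (351,400), points at the well hole, crop (345,450), to within about 1 mm. I'll descend.

```bash
python3 -m crank '[{"offset":[0,0,0.008],"delta_rot":[0,0,0]},{"offset":[0,0,0.01],"delta_rot":[0,0,0]},{"offset":[0,0,0.01],"delta_rot":[0,0,0]},{"offset":[0,0,0],"delta_rot":[0,0,0]}]';  python3 go.py 0.6313 0.0866 0.1267 90; python3 -m crank '[{"offset":[0,0,0.007],"delta_rot":[0,0,0]},{"offset":[0,0,0.005],"delta_rot":[0,0,0]},{"offset":[0,0,0],"delta_rot":[0,0,0]},{"offset":[0,0,0],"delta_rot":[0,0,0]}]';  python3 go.py 0.6313 0.0866 0.1267 90
```

```text
time_s: 17.75
tcp_pos: [0.6308, 0.0863, 0.1421]
eef_rot: [-0.001, 0.707, 0.707, -0.001]
force: [0.6, 0.2, -0.6]
opening: 0.0143
offset tool [0.0003 0.0005 0.0154] rotvec deg [-0.14  0.02  0.05]
t 17.75 tcp [0.6308 0.0863 0.1421] yaw 90.05 tilt z [-2.4e-03 -3.0e-04 -1.0e+00] F [ 0.6  0.2 -0.6] open 0.0143 j [ 0.22  0.6  -0.57  1.67  0.38  0.99 -0.48]
time_s: 18.25
tcp_pos: [0.6318, 0.0866, 0.1317]
eef_rot: [0.0, 0.707, 0.707, 0.0]
force: [-0.4, -0.3, -0.1]
opening: 0.014
offset tool [ 0.     -0.0005  0.005 ] rotvec deg [ 0.02 -0.    0.04]
t 18.25 tcp [0.6318 0.0866 0.1317] yaw 90.04 tilt z [ 3.e-04  0.e+00 -1.e+00] F [-0.4 -0.3 -0.1] open 0.014 j [ 0.22  0.62 -0.57  1.67  0.39  0.97 -0.49]
```

```bash
python3 -m crank '[{"offset":[0,0,0.003],"delta_rot":[0,0,0]},{"offset":[0,0,0.003],"delta_rot":[0,0,0]},{"offset":[0,0,0.001],"delta_rot":[0,0,0]},{"offset":[0,0,0],"delta_rot":[0,0,0]},{"offset":[0,0,0],"delta_rot":[0,0,0]}]';  python3 go.py 0.6313 0.0866 0.1197 90; python3 -m crank '[{"offset":[0,0,0.002],"delta_rot":[0,0,0]},{"offset":[0,0,0.002],"delta_rot":[0,0,0]},{"offset":[0,0,0],"delta_rot":[0,0,0]},{"offset":[0,0,0],"delta_rot":[0,0,0]}]';  python3 go.py 0.6313 0.0866 0.1197 90
```

```text
time_s: 18.88
tcp_pos: [0.6318, 0.0865, 0.1248]
eef_rot: [0.0, 0.707, 0.707, 0.0]
force: [0.7, 0.2, 1.6]
opening: 0.0146
offset tool [ 0.0001 -0.0005  0.0051] rotvec deg [0.02 0.   0.04]
t 18.88 tcp [0.6318 0.0865 0.1248] yaw 90.04 tilt z [ 3.e-04 -1.e-04 -1.e+00] F [0.7 0.2 1.6] open 0.0146 j [ 0.21  0.62 -0.56  1.68  0.39  0.96 -0.49]
time_s: 19.38
tcp_pos: [0.6318, 0.0866, 0.1208]
eef_rot: [0.0, 0.707, 0.707, 0.0]
force: [0.2, -0.6, 3.1]
opening: 0.0141
offset tool [ 0.     -0.0005  0.0011] rotvec deg [0.02 0.   0.04]
t 19.38 tcp [0.6318 0.0866 0.1208] yaw 90.04 tilt z [ 4.e-04 -0.e+00 -1.e+00] F [ 0.2 -0.6  3.1] open 0.0141 j [ 0.21  0.63 -0.56  1.68  0.4   0.95 -0.5 ]
```

```bash
python3 -m crank '[{"offset":[0,0,0.0015],"delta_rot":[0,0,0]},{"offset":[0,0,0],"delta_rot":[0,0,0]},{"offset":[0,0,0],"delta_rot":[0,0,0]}]';  python3 go.py; python3 -m crank '[{"offset":[0,0,0.001],"delta_rot":[0,0,0]},{"offset":[0,0,0],"delta_rot":[0,0,0]},{"offset":[0,0,0],"delta_rot":[0,0,0]}]' - 50;  python3 go.py
```

```text
time_s: 19.75
tcp_pos: [0.6318, 0.0866, 0.1192]
eef_rot: [0.0, 0.707, 0.707, 0.0]
force: [0.2, 0.1, 4.9]
opening: 0.014
t 19.75 tcp [0.6318 0.0866 0.1192] yaw 90.04 tilt z [ 3.e-04 -0.e+00 -1.e+00] F [0.2 0.1 4.9] open 0.014 j [ 0.21  0.63 -0.56  1.68  0.4   0.95 -0.5 ]
time_s: 20.12
tcp_pos: [0.6319, 0.0866, 0.1186]
eef_rot: [0.0, 0.707, 0.707, 0.0]
force: [-0.2, -0.5, 7.3]
opening: 0.0142
t 20.12 tcp [0.6319 0.0866 0.1186] yaw 90.04 tilt z [ 6.e-04 -1.e-04 -1.e+00] F [-0.2 -0.5  7.3] open 0.0142 j [ 0.21  0.63 -0.56  1.68  0.4   0.94 -0.5 ]
```

The force of 7.3 N is above the 5 N spring maximum, so the button is at its stop. Final check follows.

```bash
python3 -m crank '[{"offset":[0,0,0],"delta_rot":[0,0,0]},{"offset":[0,0,0],"delta_rot":[0,0,0]},{"offset":[0,0,0],"delta_rot":[0,0,0]}]'; python3 go.py
python3 - <<'E'
from h import *
a=vision.capture("scene");b=vision.capture("top")
cv2.imwrite("pics/s9.png",cv2.resize(a[110:260,90:430],None,fx=2.3,fy=2.3,interpolation=cv2.INTER_CUBIC))
cv2.imwrite("pics/t9.png",cv2.resize(b,(800,600)))
E
python3 go.py
```

```text
time_s: 20.5
tcp_pos: [0.6319, 0.0866, 0.1186]
eef_rot: [0.0, 0.707, 0.707, 0.0]
force: [-0.9, -1.1, 6.2]
opening: 0.0144
t 20.5 tcp [0.6319 0.0866 0.1186] yaw 90.04 tilt z [ 6.e-04 -1.e-04 -1.e+00] F [-0.9 -1.1  6.2] open 0.0144 j [ 0.21  0.63 -0.56  1.68  0.4   0.94 -0.5 ]
t 20.6 tcp [0.6319 0.0866 0.1186] yaw 90.04 tilt z [ 6.e-04 -1.e-04 -1.e+00] F [-1.  -0.5  6.9] open 0.0144 j [ 0.21  0.63 -0.56  1.68  0.4   0.94 -0.5 ]
```

View pics/s9.png

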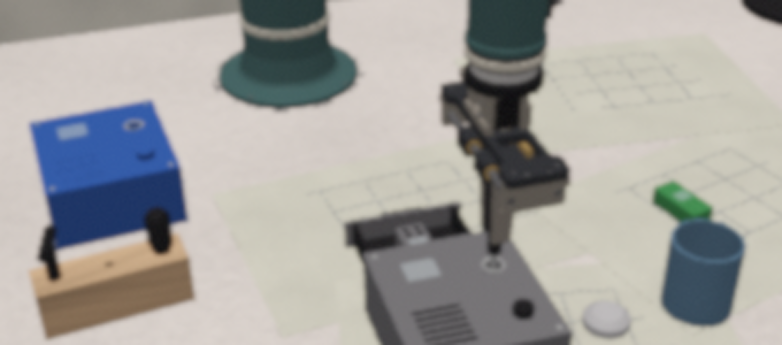

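View pics/t9.png

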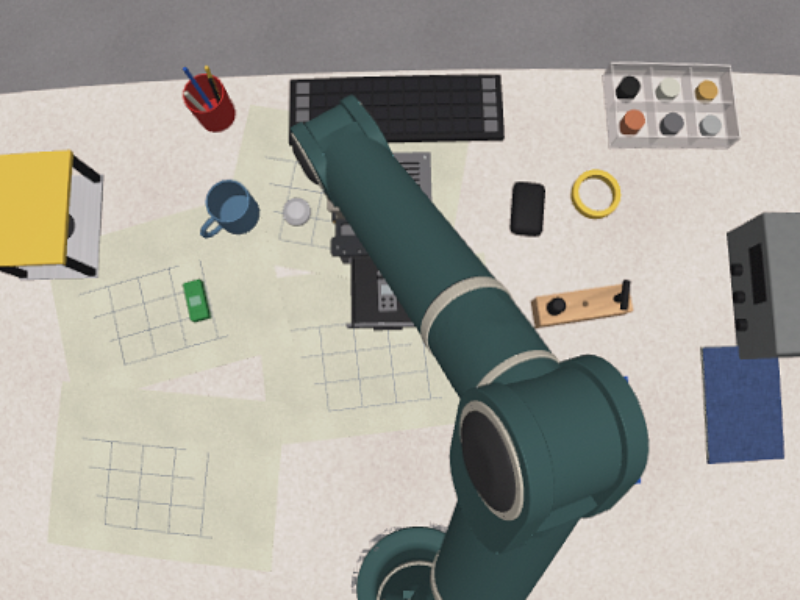

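The stylus is down the grey console's well, the handset lies in the open tray at top (388,297), and everything else is in place. I'm handing in.

```bash
python3 -c "
from rig import ctrl
print(ctrl.hand_in())"; python3 go.py
```

```text
the job is handed in; nothing more can be done
None
the job is handed in; nothing more can be done
```

I set the grey handset flat, keys up, in the grey console's open tray and let go of it. I then drew the stylus (the middle, slim tool) out of the stand and pressed the button down the well. The job was handed in at about 20.6 s, with the stylus still gripped and the button held down; no verdict is reported.

**Button:** the last force readings were about 6–7 N upward, above the 5 N spring maximum, so the button should be at its 8 mm stop. The TCP was about 8 mm below where I estimated the tip would meet the button. I never read the button's travel directly.

**Grip:** the fingers read 14.4 mm on the 15 mm handle, at a 50 N grip setting.

**Scene:** the last pictures showed the handset lying in the tray and the tray still open (about 113 mm as measured at the start, with no visible shift). The driver, T-key, mug, mouse, tape roll and puck were where they started.

**Disagreement:** the two cameras differed by about 2 mm on the position of the well. That is well inside its 5.5 mm clearance round the shank. No check failed.

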